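# Find the unlatched trough cover and push it open

### The arm

A 6-joint arm with a two-finger parallel gripper is mounted at the origin on the work surface. World frame = base frame: x ahead of the robot, y to its left, z up, the work surface at z = 0. Lengths are in m, angles in degrees, forces in N, time in s.
With the tool pointing down it reaches from about 0.35 to 0.975 m from the base axis. Payload 17.4 kg.
Tool frame: the origin (TCP) lies between the finger pads; the fingertips stand tips_ahead ahead of it and the grasp point (between the pads) lies 6 mm ahead of it (tips_ahead is the distance from the TCP to the fingertips, in m); z points along the fingers, y is the line along which they close (so a half turn about z gives the same grasp; the last joint's range is limited). The gripper opens to 85 mm and grips with 20 to 120 N. Pads are 22 mm wide; open, the fingers measure 114 mm over their backs; the gripper's body (76 mm by 85 mm) begins 54 mm behind the grasp point. The pads swing forward as they close: fully open they stand 13 mm farther back than shut.
Start: joints at [61.662, 6.646, 82.598, -0, 90.757, -2.166], TCP at [0.298, 0.606, 0.256] pointing down, gripper open.
Joint ranges: [-162.19, 162.19], [-47.58, 125.68], [4.15, 143.07], [-65.23, 245.23], [0.69, 171.88], [-170.13, 170.13]. Speed limits (degrees/s): [108.29, 108.29, 127.2, 180, 180, 180].

### API

Orientations are given as [roll, pitch, yaw] about the fixed x, y, z axes, in that order (R = Rz(yaw) Ry(pitch) Rx(roll)).
In Python, from plant import get_state, get_image, camera_model, sign_off, tips_ahead gives the robot as it stands.
- The arm moves only by the tool move_arm, never from a script. Its argument "motion" is a list of rows, each an object of numbers: "tx", "ty", "tz": the shift along the world's x, y, z normalised to -1 to 1, where 1 is 0.12 m; "wx", "wy", "wz": the turn, a rotation vector about the world's x, y, z normalised to -1 to 1, where 1 is 90 degrees; "hand": the opening, from -1 (shut) to 1 (fully open), so that 0 is half open. A call has 1 to 5 rows; each row shifts and turns the commanded pose from where the row before left it; what a row does not reach is not made up. A row lasts 1/12 s, in which the tool goes at most 41.7 mm and 7.16 degrees, less where a joint would pass 70% of its speed; a pose out of reach is approached as far as the arm can. A call with a number of a shift or a turn outside -1 to 1 is refused whole. A call with a gripper value outside its range is refused whole. The fingers move at their own pace and stop on an object; "force" is the grip in N (left out, the last holds). Time passes only in rows, so rows that do not move let the fingers close. It gives the time, the measured TCP pose, the force, the opening and the grip force at its end, in the units of the state.
- get_state(): the state, without advancing time (a new reading comes with each control period).
- get_image(name): name is "side" or "top" or "wrist"; returns (picture, depth): 480x640x3 uint8, red, green, blue; 480x640 float32, m along the optical axis (not along the pixel's ray), 0 where there is no reading.
- camera_model(name): a dict with "fx", "fy", "cx", "cy" (pixels), "dist_coeffs" ([k1, k2, p1, p2, k3] as OpenCV has them; the pictures are not rectified), "extrinsics" (4x4, takes a point from camera to world coordinates); the wrist camera has in their place "T_tool_cam" (4x4, takes a point from camera to tool coordinates, whose origin is the TCP and whose axes are the flange's). Camera axes: x right, y down, z forward; pixel columns grow to the right and rows downward; lengths in m; the calibration is good to about 2 mm. A picture is of the moment at which its call begins: read the wrist's pose just before it. camera_model takes no time and is no camera call.
- sign_off(): hands the job in; it is judged then, once.
The state is a dict: "time": time; "qpos": joint angles; "dq": joint speeds; "joint_efforts": joint torques, N m; "eef_pos": TCP position; "orientation": TCP orientation; "force": force on the tool from outside, world axes, zero at the start; "moment": the same for the moment, N m; "gripper_width": opening from 0.0 (shut) to 1.0 (fully open); "finger_force": force on a finger pad.
Only numpy, scipy, OpenCV 4.12 (cv2) and the standard library are available. Lean on these libraries where they do the work, as an engineer would, in place of code of your own. Each camera call takes 0.05 s, during which the arm holds its last target. There are 200 camera calls.

### The job

The strainer under the one unlatched cover of the drain trough has to be cleaned, but the four covers look alike: with shut fingers press gently on the dimpled end of one after another until you find the one that rocks, then push that cover open until it stands upright by itself, and leave the latched ones shut. Use the fingertips or the outside of the fingers only: do not pinch a cover or force a latched one, and do not lift or disturb the jars, the cup and the glass that stand on the trough.

Things in the scene. Friction and masses are not known exactly. Their poses are not given: they have to be found in the camera images.
- trough: hollow stainless drain trough fixed to the bench, 250 mm front to back, 680 wide, 100 high; four identical covers lie flush in its deck, 1 to 4 from left to right seen from the robot, centres at y = +210, +70, -70, -210 mm, 50 mm apart. Origin: centre of the underside; x to its back (dimple side, away from the robot), y left along the row, z up. Pivot lines along y at x = 15, z = 97 mm.
- cover_1 (a joint): angle of cover 1 about its pivot line, rad: 0 flush and shut, grows as the back (dimple) end sinks and the front end rises; 1.57 upright, stop at 1.75. Latched it gives at most 0.03. The unlatched one tips under about 3 N on the dimple; let go below 0.6 it falls shut, beyond 0.9 pivot friction keeps it where it is.
- cover_1_dimple (a point): where to press cover 1, a bright metal plate 160 mm long (front to back), 90 wide, 6 thick. Point on the top surface at the centre of the dark round 30 mm dimple, 42 mm behind the pivot line, 18 mm from the back end; x along the plate to its back end, z out of the face; moves with the cover.
- cover_1_pivot (a point): point on the pivot line of cover 1 at mid-width, 3 mm below the top surface; axes as at the dimple, turning with the cover. The plate reaches 60 mm behind it (dimple end, which swings down into the hollow trough, free to 65 mm below the deck) and 100 mm in front of it (the end that rises).
- cover_2 (a joint): angle of cover 2 about its pivot line, rad: 0 flush and shut, grows as the back (dimple) end sinks and the front end rises; 1.57 upright, stop at 1.75. Latched it gives at most 0.03. The unlatched one tips under about 3 N on the dimple; let go below 0.6 it falls shut, beyond 0.9 pivot friction keeps it where it is.
- cover_2_dimple (a point): where to press cover 2, a bright metal plate 160 mm long (front to back), 90 wide, 6 thick. Point on the top surface at the centre of the dark round 30 mm dimple, 42 mm behind the pivot line, 18 mm from the back end; x along the plate to its back end, z out of the face; moves with the cover.
- cover_2_pivot (a point): point on the pivot line of cover 2 at mid-width, 3 mm below the top surface; axes as at the dimple, turning with the cover. The plate reaches 60 mm behind it (dimple end, which swings down into the hollow trough, free to 65 mm below the deck) and 100 mm in front of it (the end that rises).
- cover_3 (a joint): angle of cover 3 about its pivot line, rad: 0 flush and shut, grows as the back (dimple) end sinks and the front end rises; 1.57 upright, stop at 1.75. Latched it gives at most 0.03. The unlatched one tips under about 3 N on the dimple; let go below 0.6 it falls shut, beyond 0.9 pivot friction keeps it where it is.
- cover_3_dimple (a point): where to press cover 3, a bright metal plate 160 mm long (front to back), 90 wide, 6 thick. Point on the top surface at the centre of the dark round 30 mm dimple, 42 mm behind the pivot line, 18 mm from the back end; x along the plate to its back end, z out of the face; moves with the cover.
- cover_3_pivot (a point): point on the pivot line of cover 3 at mid-width, 3 mm below the top surface; axes as at the dimple, turning with the cover. The plate reaches 60 mm behind it (dimple end, which swings down into the hollow trough, free to 65 mm below the deck) and 100 mm in front of it (the end that rises).
- cover_4 (a joint): angle of cover 4 about its pivot line, rad: 0 flush and shut, grows as the back (dimple) end sinks and the front end rises; 1.57 upright, stop at 1.75. Latched it gives at most 0.03. The unlatched one tips under about 3 N on the dimple; let go below 0.6 it falls shut, beyond 0.9 pivot friction keeps it where it is.
- cover_4_dimple (a point): where to press cover 4, a bright metal plate 160 mm long (front to back), 90 wide, 6 thick. Point on the top surface at the centre of the dark round 30 mm dimple, 42 mm behind the pivot line, 18 mm from the back end; x along the plate to its back end, z out of the face; moves with the cover.
- cover_4_pivot (a point): point on the pivot line of cover 4 at mid-width, 3 mm below the top surface; axes as at the dimple, turning with the cover. The plate reaches 60 mm behind it (dimple end, which swings down into the hollow trough, free to 65 mm below the deck) and 100 mm in front of it (the end that rises).
- jar_juniper: small glass jar of dark juniper berries with a black lid, 37 mm in diameter, 52 mm high, loose, standing on the trough's deck between two covers, in front of the pivot line. Origin at the centre of its underside.
- jar_coriander: small glass jar of tan coriander seed with a black lid, 37 mm in diameter, 52 mm high, loose, standing on the trough's deck between two covers, in front of the pivot line. Origin at the centre of its underside.
- jar_peel: small glass jar of orange peel with a black lid, 37 mm in diameter, 52 mm high, loose, standing on the trough's deck between two covers, in front of the pivot line. Origin at the centre of its underside.
- sample_cup: green paper sample cup with a white rim, 60 mm in diameter, 65 mm high, loose, standing at one end of the trough's deck, in front of the pivot line. Origin at the centre of its underside.
- tasting_glass: stemmed tulip tasting glass, 60 mm in diameter, 105 mm high, loose, standing at one end of the trough's deck, in front of the pivot line. Origin at the centre of its underside.
Mind the look-alikes: they are no part of the job. Leave any purple look-alike of the tasting_glass alone.

How it is judged:
By the outcome, as a careful person would: the job done as asked, in the order asked, and still so for the second after the job is handed in, with the robot touching nothing.
It also fails if it takes over 58 s, if anything falls off the work surface, if the arm or the gripper's body presses on something with over 40 N, if the wrist force passes 120 N, or if a joint passes its speed limit or range.

## Working session

There is one attempt and no reset: what is moved stays moved. The work goes in short steps, Python scripts to look and compute and a tool call to move; the robot and the scene stay as the last step left them, time stands still between calls to the robot, and variables do not carry over. Pictures are saved under pics/ and viewed, at most 10 in all, crops included, and the job is handed in when it is done.

Besides the shell and the picture viewer there is one more tool, called after ">>>" as name(argument=value, ...), one argument or row to a line, values as JSON. move_arm: Moves the arm, as the interface text tells. Scaled input: -1 to 1 covers 0.12 m each way for a shift and 90 degrees each way for a turn. Its arguments: {"type":"object","properties":{"motion":{"type":"array","items":{"type":"object","properties":{"tx":{"type":"number"},"ty":{"type":"number"},"tz":{"type":"number"},"wx":{"type":"number"},"wy":{"type":"number"},"wz":{"type":"number"},"hand":{"type":"number"}}}},"force":{"type":"number"}},"required":["motion"]}

```bash
mkdir -p pics; python3 - <<'E'
from plant import *
import cv2
print(get_state(), tips_ahead)
for n in("top","side"):
    p,d=get_image(n); cv2.imwrite(f"pics/{n}0.png",p[:,:,::-1]); print(camera_model(n))
E
```

```text
{'time': 0.0, 'qpos': array([ 6.16623012e+01,  6.67328401e+00,  8.26363520e+01, -2.62975221e-04,
        9.07581459e+01, -2.16617952e+00]), 'dq': array([ 0.03269286,  0.08249479, -0.02489112, -0.01500854,  0.05164507,
        0.05031965]), 'joint_efforts': array([ 8.56954539e-04, -7.31977558e+01, -6.32494497e+01, -1.59106401e-05,
        6.25606699e-03, -2.87323428e-05]), 'eef_pos': array([0.29764563, 0.60563692, 0.25556549]), 'orientation': array([-1.79932257e+02, -2.29924886e-03,  1.53828476e+02]), 'force': array([-0.10147393,  0.50460139,  0.77790846]), 'moment': array([-0.00471489, -0.06204667,  0.00290968]), 'finger_force': 0.0, 'gripper_width': 1.000370145752474} 0.025
{'fx': 577.3433427093504, 'fy': 577.3433427093504, 'cx': 306.3954352258731, 'cy': 246.26806040377073, 'dist_coeffs': array([-0.18103658,  0.        ,  0.        ,  0.        ,  0.        ]), 'extrinsics': array([[-0.02417495, -0.98775067,  0.15415638,  0.30922983],
       [-0.99970461,  0.02349968, -0.00620136,  0.04104249],
       [ 0.00250277, -0.15426076, -0.988027  ,  1.2959037 ],
       [ 0.        ,  0.        ,  0.        ,  1.        ]])}
{'fx': 471.8515953820184, 'fy': 471.8515953820184, 'cx': 322.40164692997075, 'cy': 232.37268768517092, 'dist_coeffs': array([0.01910725, 0.        , 0.        , 0.        , 0.        ]), 'extrinsics': array([[ 0.82840097, -0.39020691,  0.40185869,  0.1054129 ],
       [-0.56009739, -0.56867388,  0.6024126 , -0.55230618],
       [-0.00653902, -0.72411918, -0.68964386,  0.76363476],
       [ 0.        ,  0.        ,  0.        ,  1.        ]])}
```

View pics/top0.png

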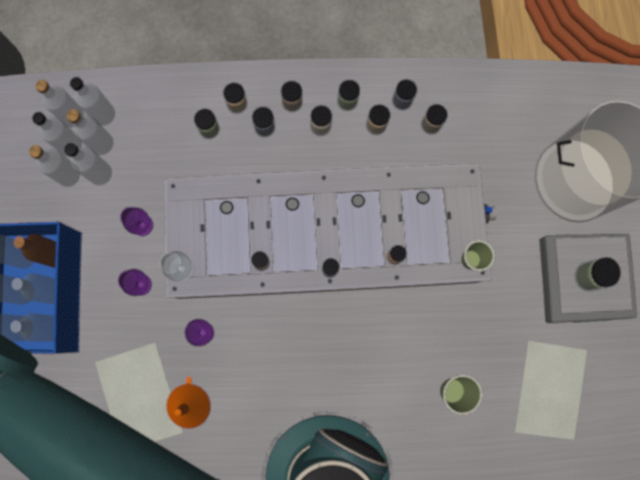

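View pics/side0.png

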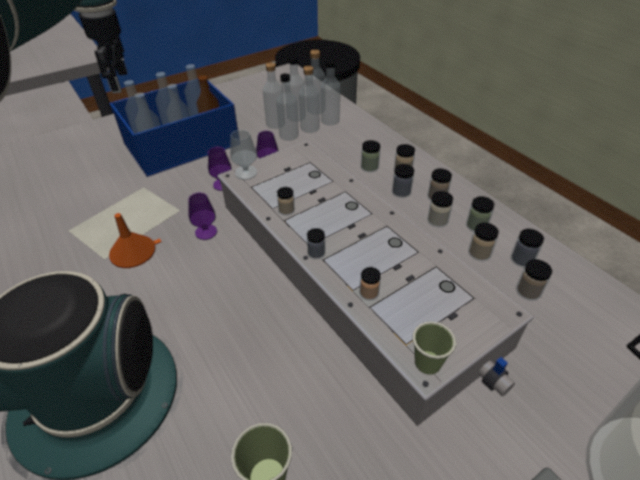

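The top view shows the dimples at about (226,208), (292,204), (358,201) and (423,198). In the side view they are at (315,174), (351,206), (396,242) and (447,286). Jars stand between the covers, with the glass at the left end and the cup at the right.

```bash
cat > h.py <<'E'
from plant import *
import cv2, numpy as np
def ray(n,uv):
    c=camera_model(n);K=np.array([[c['fx'],0,c['cx']],[0,c['fy'],c['cy']],[0,0,1]])
    q=cv2.undistortPoints(np.array([[uv]],float),K,np.array(c['dist_coeffs']))[0,0]
    E=c['extrinsics'];d=E[:3,:3]@[q[0],q[1],1];return E[:3,3],d
def tri(a,b):
    o1,d1=ray('top',a);o2,d2=ray('side',b)
    s=np.linalg.lstsq(np.c_[d1,-d2],o2-o1,rcond=None)[0]
    p,q=o1+s[0]*d1,o2+s[1]*d2;return (p+q)/2,np.linalg.norm(p-q)
def atz(n,uv,z):
    o,d=ray(n,uv);return o+d*(z-o[2])/d[2]
E
python3 - <<'E'
from h import *
T=[(226,208),(292,204),(358,201),(423,198)];S=[(315,174),(351,206),(396,242),(447,286)]
for a,b in zip(T,S):
    p,e=tri(a,b);print(p.round(4),round(e,4),atz('top',a,.1).round(4),atz('side',b,.1).round(4))
for a in[(260,260),(331,267),(397,254)]:print('jar',atz('top',a,.152).round(3))
for a in[(176,265),(478,255)]:print('end',atz('top',a,.18).round(3))
E
```

```text
[0.5849 0.201  0.1012] 0.0063 [0.5822 0.2025 0.1   ] [0.5889 0.2015 0.1   ]
[0.5884 0.0613 0.0999] 0.0023 [0.5873 0.0619 0.1   ] [0.5895 0.0609 0.1   ]
[ 0.5925 -0.0798  0.103 ] 0.0056 [ 0.5907 -0.0786  0.1   ] [ 0.5975 -0.0786  0.1   ]
[ 0.5949 -0.219   0.1041] 0.0031 [ 0.5946 -0.219   0.1   ] [ 0.5996 -0.2175  0.1   ]
jar [0.462 0.127 0.152]
jar [ 0.445 -0.014  0.152]
jar [ 0.468 -0.148  0.152]
end [0.452 0.291 0.18 ]
end [ 0.458 -0.306  0.18 ]
```

>>> move_arm(
  motion=[
    {"tz": 0.25,"wz": 0.077,"hand": -1},
    {"tz": 0.25,"wz": 0.077,"hand": -1},
    {"tx": 0.2,"ty": -0.28,"wz": 0.077,"hand": -1},
    {"tx": 0.2,"ty": -0.28,"wz": 0.077,"hand": -1},
    {"tx": 0.2,"ty": -0.28,"hand": -1},
  ],
  force=20,
)

```text
schema error: expected keys tx, ty, tz, wx, wy, wz, hand
```

>>> move_arm(
  motion=[
    {"tx": 0.2,"ty": -0.28,"hand": -1},
    {"tx": 0.2,"ty": -0.28,"hand": -1},
    {"tx": 0.2,"ty": -0.28,"hand": -1},
    {"tx": 0.2,"ty": -0.28,"hand": -1},
    {"tx": 0.2,"ty": -0.28,"hand": -1},
  ],
)

```text
schema error: expected keys tx, ty, tz, wx, wy, wz, hand
```

>>> move_arm(
  motion=[
    {"tx": 0.2,"ty": -0.28,"hand": -1},
    {"tx": 0.2,"ty": -0.28,"hand": -1},
    {"tx": 0.2,"ty": -0.28,"hand": -1},
    {"tx": 0.2,"ty": -0.28,"hand": -1},
    {"hand": -1},
  ],
)

```text
schema error: expected keys tx, ty, tz, wx, wy, wz, hand
```

>>> move_arm(
  motion=[
    {"tx": 0,"ty": 0,"tz": 0.25,"wx": 0,"wy": 0,"wz": 0.077,"hand": -1},
    {"tx": 0,"ty": 0,"tz": 0.25,"wx": 0,"wy": 0,"wz": 0.077,"hand": -1},
    {"tx": 0.2,"ty": -0.28,"tz": 0,"wx": 0,"wy": 0,"wz": 0.077,"hand": -1},
    {"tx": 0.2,"ty": -0.28,"tz": 0,"wx": 0,"wy": 0,"wz": 0.077,"hand": -1},
    {"tx": 0.2,"ty": -0.28,"tz": 0,"wx": 0,"wy": 0,"wz": 0,"hand": -1},
  ],
  force=20,
)

```text
time: 0.52
eef_pos: [0.37, 0.504, 0.3162]
orientation: [-180.0, 0.0, -177.9]
force: [1.2, 0.3, 0.6]
gripper_width: 0.3
finger_force: 0.0
```

>>> move_arm(
  motion=[
    {"tx": 0.2,"ty": -0.28,"tz": 0,"wx": 0,"wy": 0,"wz": 0,"hand": -1},
    {"tx": 0.2,"ty": -0.28,"tz": 0,"wx": 0,"wy": 0,"wz": 0,"hand": -1},
    {"tx": 0.2,"ty": -0.28,"tz": 0,"wx": 0,"wy": 0,"wz": 0,"hand": -1},
    {"tx": 0.2,"ty": -0.28,"tz": 0,"wx": 0,"wy": 0,"wz": 0,"hand": -1},
    {"tx": 0.2,"ty": -0.28,"tz": 0,"wx": 0,"wy": 0,"wz": 0,"hand": -1},
  ],
)

```text
time: 0.93
eef_pos: [0.4904, 0.3351, 0.3162]
orientation: [-180.0, -0.0, -178.4]
force: [1.0, 2.2, 0.4]
gripper_width: 0.001
finger_force: 0.0
```

>>> move_arm(
  motion=[
    {"tx": 0.2,"ty": -0.28,"tz": 0,"wx": 0,"wy": 0,"wz": 0,"hand": -1},
    {"tx": 0.2,"ty": -0.28,"tz": 0,"wx": 0,"wy": 0,"wz": 0,"hand": -1},
    {"tx": 0.2,"ty": -0.28,"tz": 0,"wx": 0,"wy": 0,"wz": 0,"hand": -1},
    {"tx": 0.2,"ty": -0.28,"tz": 0,"wx": 0,"wy": 0,"wz": 0,"hand": -1},
    {"tx": 0,"ty": 0,"tz": 0,"wx": 0,"wy": 0,"wz": 0,"hand": -1},
  ],
)

```text
time: 1.35
eef_pos: [0.5886, 0.1974, 0.3153]
orientation: [-179.9, -0.0, -178.7]
force: [-1.1, -0.3, 0.1]
gripper_width: -0.002
finger_force: 0.0
```

```bash
python3 - <<'E'
from h import *
import plant
s=get_state();print(s['eef_pos'],s['orientation'],s['force'],plant.tips_ahead)
p,d=get_image('wrist');cv2.imwrite('pics/w1.png',p[:,:,::-1]);c=camera_model('wrist');print(c)
E
```

```text
[0.58855891 0.19740845 0.31532135] [-1.79899313e+02 -3.46613005e-02 -1.78713670e+02] [-1.07793847 -0.28357703  0.11694782] 0.025
{'fx': 380.8964283597737, 'fy': 380.8964283597737, 'cx': 314.42122898624507, 'cy': 232.83866145492925, 'dist_coeffs': array([-0.00255533,  0.        ,  0.        ,  0.        ,  0.        ]), 'T_tool_cam': array([[ 8.63109388e-04, -9.54772428e-01, -2.97336283e-01,
         7.62789027e-02],
       [ 9.99999334e-01,  1.05183072e-03, -4.74715534e-04,
        -1.15043817e-03],
       [ 7.65992738e-04, -2.97335676e-01,  9.54772700e-01,
        -1.17323543e-01],
       [ 0.00000000e+00,  0.00000000e+00,  0.00000000e+00,
         1.00000000e+00]])}
```

View pics/w1.png

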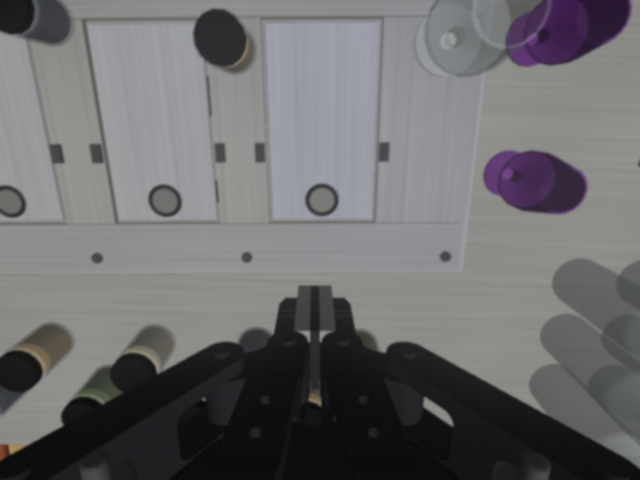

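The wrist view shows the dimples of covers 1, 2 and 3 at (322,200), (165,200) and (9,201). The plates look square to the image.

```bash
cat >> h.py <<'E'
from scipy.spatial.transform import Rotation as Ro
def wz(uv,z,s):
    c=camera_model('wrist');K=np.array([[c['fx'],0,c['cx']],[0,c['fy'],c['cy']],[0,0,1]])
    q=cv2.undistortPoints(np.array([[uv]],float),K,np.array(c['dist_coeffs']))[0,0]
    R=Ro.from_euler('xyz',s['orientation'],degrees=True).as_matrix();T=c['T_tool_cam']
    o=np.array(s['eef_pos'])+R@T[:3,3];d=R@T[:3,:3]@[q[0],q[1],1];return o+d*(z-o[2])/d[2]
E
python3 - <<'E'
from h import *
s=get_state()
for uv in[(322,200),(165,200),(9,201),(271,220),(370,220),(268,19),(380,19)]:print(uv,wz(uv,.1,s).round(4))
E
```

```text
(322, 200) [0.5836 0.2049 0.1   ]
(165, 200) [0.5869 0.0649 0.1   ]
(9, 201) [ 0.5912 -0.075   0.1   ]
(271, 220) [0.6031 0.1592 0.1   ]
(370, 220) [0.601  0.2488 0.1   ]
(268, 19) [0.4407 0.1585 0.1   ]
(380, 19) [0.4386 0.2458 0.1   ]
```

>>> move_arm(
  motion=[
    {"tx": -0.038,"ty": 0.055,"tz": -0.3,"wx": 0,"wy": 0,"wz": 0,"hand": -1},
    {"tx": 0,"ty": 0,"tz": -0.3,"wx": 0,"wy": 0,"wz": 0,"hand": -1},
    {"tx": 0,"ty": 0,"tz": -0.3,"wx": 0,"wy": 0,"wz": 0,"hand": -1},
    {"tx": 0,"ty": 0,"tz": -0.3,"wx": 0,"wy": 0,"wz": 0,"hand": -1},
    {"tx": 0,"ty": 0,"tz": -0.2,"wx": 0,"wy": 0,"wz": 0,"hand": -1},
  ],
)

```text
time: 1.82
eef_pos: [0.5795, 0.2097, 0.1445]
orientation: [-180.0, -0.2, -178.4]
force: [0.5, -0.1, -0.7]
gripper_width: 0.003
finger_force: 0.0
```

>>> move_arm(
  motion=[
    {"tx": 0,"ty": 0,"tz": -0.08,"wx": 0,"wy": 0,"wz": 0,"hand": -1},
    {"tx": 0,"ty": 0,"tz": 0,"wx": 0,"wy": 0,"wz": 0,"hand": -1},
    {"tx": 0,"ty": 0,"tz": 0,"wx": 0,"wy": 0,"wz": 0,"hand": -1},
  ],
)

```text
time: 2.07
eef_pos: [0.5813, 0.2097, 0.1398]
orientation: [180.0, 0.0, -178.4]
force: [0.5, -0.1, 0.5]
gripper_width: 0.006
finger_force: 0.0
```

>>> move_arm(
  motion=[
    {"tx": 0.02,"ty": -0.04,"tz": -0.05,"wx": 0,"wy": 0,"wz": 0,"hand": -1},
    {"tx": 0,"ty": 0,"tz": -0.03,"wx": 0,"wy": 0,"wz": 0,"hand": -1},
    {"tx": 0,"ty": 0,"tz": 0,"wx": 0,"wy": 0,"wz": 0,"hand": -1},
  ],
)

```text
time: 2.32
eef_pos: [0.5838, 0.2042, 0.1293]
orientation: [180.0, 0.0, -178.5]
force: [0.7, 0.1, -0.3]
gripper_width: 0.0
finger_force: 0.0
```

>>> move_arm(
  motion=[
    {"tx": 0,"ty": 0,"tz": -0.01,"wx": 0,"wy": 0,"wz": 0,"hand": -1},
    {"tx": 0,"ty": 0,"tz": 0,"wx": 0,"wy": 0,"wz": 0,"hand": -1},
  ],
)

```text
time: 2.48
eef_pos: [0.5837, 0.2044, 0.1282]
orientation: [180.0, 0.0, -178.5]
force: [-0.0, -0.3, 1.2]
gripper_width: 0.002
finger_force: 0.0
```

>>> move_arm(
  motion=[
    {"tx": 0,"ty": 0,"tz": -0.01,"wx": 0,"wy": 0,"wz": 0,"hand": -1},
    {"tx": 0,"ty": 0,"tz": 0,"wx": 0,"wy": 0,"wz": 0,"hand": -1},
  ],
)

```text
time: 2.65
eef_pos: [0.5836, 0.2044, 0.1267]
orientation: [180.0, 0.0, -178.5]
force: [0.8, 0.2, -0.1]
gripper_width: -0.003
finger_force: 0.0
```

>>> move_arm(
  motion=[
    {"tx": 0,"ty": 0,"tz": -0.007,"wx": 0,"wy": 0,"wz": 0,"hand": -1},
    {"tx": 0,"ty": 0,"tz": 0,"wx": 0,"wy": 0,"wz": 0,"hand": -1},
  ],
)

```text
time: 2.82
eef_pos: [0.5835, 0.2044, 0.1258]
orientation: [-180.0, -0.0, -178.5]
force: [0.1, -0.3, 0.8]
gripper_width: -0.0
finger_force: 0.0
```

>>> move_arm(
  motion=[
    {"tx": 0,"ty": 0,"tz": -0.007,"wx": 0,"wy": 0,"wz": 0,"hand": -1},
    {"tx": 0,"ty": 0,"tz": 0,"wx": 0,"wy": 0,"wz": 0,"hand": -1},
  ],
)

```text
time: 2.98
eef_pos: [0.5836, 0.2045, 0.125]
orientation: [180.0, 0.0, -178.4]
force: [-0.3, 0.5, 1.2]
gripper_width: 0.004
finger_force: 0.4
```

>>> move_arm(
  motion=[
    {"tx": 0,"ty": 0,"tz": -0.008,"wx": 0,"wy": 0,"wz": 0,"hand": -1},
    {"tx": 0,"ty": 0,"tz": 0,"wx": 0,"wy": 0,"wz": 0,"hand": -1},
  ],
)

```text
time: 3.15
eef_pos: [0.5837, 0.2044, 0.1243]
orientation: [180.0, 0.0, -178.5]
force: [-0.8, 0.5, 4.0]
gripper_width: -0.0
finger_force: 1.4
```

>>> move_arm(
  motion=[
    {"tx": 0,"ty": 0,"tz": -0.006,"wx": 0,"wy": 0,"wz": 0,"hand": -1},
    {"tx": 0,"ty": 0,"tz": 0,"wx": 0,"wy": 0,"wz": 0,"hand": -1},
  ],
)

```text
time: 3.32
eef_pos: [0.5837, 0.2044, 0.1235]
orientation: [180.0, 0.0, -178.5]
force: [0.7, -0.3, 4.1]
gripper_width: 0.002
finger_force: 2.0
```

>>> move_arm(
  motion=[
    {"tx": 0,"ty": 0,"tz": -0.007,"wx": 0,"wy": 0,"wz": 0,"hand": -1},
    {"tx": 0,"ty": 0,"tz": 0,"wx": 0,"wy": 0,"wz": 0,"hand": -1},
  ],
)

```text
time: 3.48
eef_pos: [0.5837, 0.2044, 0.1225]
orientation: [180.0, 0.0, -178.5]
force: [0.7, 0.2, 3.9]
gripper_width: 0.002
finger_force: 2.0
```

>>> move_arm(
  motion=[
    {"tx": 0,"ty": 0,"tz": -0.009,"wx": 0,"wy": 0,"wz": 0,"hand": -1},
    {"tx": 0,"ty": 0,"tz": 0,"wx": 0,"wy": 0,"wz": 0,"hand": -1},
  ],
)

```text
time: 3.65
eef_pos: [0.5837, 0.2044, 0.1213]
orientation: [180.0, 0.0, -178.5]
force: [1.5, 0.3, 3.9]
gripper_width: -0.001
finger_force: 1.9
```

>>> move_arm(
  motion=[
    {"tx": 0,"ty": 0,"tz": -0.03,"wx": 0,"wy": 0,"wz": 0,"hand": -1},
    {"tx": 0,"ty": 0,"tz": -0.03,"wx": 0,"wy": 0,"wz": 0,"hand": -1},
    {"tx": 0,"ty": 0,"tz": -0.03,"wx": 0,"wy": 0,"wz": 0,"hand": -1},
    {"tx": 0,"ty": 0,"tz": 0,"wx": 0,"wy": 0,"wz": 0,"hand": -1},
  ],
)

```text
time: 3.98
eef_pos: [0.5832, 0.2043, 0.1097]
orientation: [-180.0, -0.1, -178.5]
force: [-0.5, 0.3, -0.1]
gripper_width: 0.001
finger_force: 0.4
```

>>> move_arm(
  motion=[
    {"tx": 0,"ty": 0,"tz": -0.04,"wx": 0,"wy": 0,"wz": 0,"hand": -1},
    {"tx": 0,"ty": 0,"tz": -0.04,"wx": 0,"wy": 0,"wz": 0,"hand": -1},
    {"tx": 0,"ty": 0,"tz": -0.04,"wx": 0,"wy": 0,"wz": 0,"hand": -1},
    {"tx": 0,"ty": 0,"tz": 0,"wx": 0,"wy": 0,"wz": 0,"hand": -1},
  ],
)

```text
time: 4.32
eef_pos: [0.5832, 0.2043, 0.0951]
orientation: [-180.0, -0.1, -178.5]
force: [0.1, -0.5, -0.5]
gripper_width: 0.0
finger_force: 0.0
```

>>> move_arm(
  motion=[
    {"tx": -0.02,"ty": 0,"tz": -0.025,"wx": 0,"wy": 0,"wz": 0,"hand": -1},
    {"tx": -0.02,"ty": 0,"tz": -0.025,"wx": 0,"wy": 0,"wz": 0,"hand": -1},
    {"tx": -0.02,"ty": 0,"tz": -0.025,"wx": 0,"wy": 0,"wz": 0,"hand": -1},
    {"tx": -0.02,"ty": 0,"tz": -0.025,"wx": 0,"wy": 0,"wz": 0,"hand": -1},
    {"tx": 0,"ty": 0,"tz": 0,"wx": 0,"wy": 0,"wz": 0,"hand": -1},
  ],
)

```text
time: 4.73
eef_pos: [0.5732, 0.2044, 0.0834]
orientation: [-180.0, -0.1, -178.4]
force: [0.7, 0.8, 0.4]
gripper_width: -0.001
finger_force: 0.1
```

```bash
python3 - <<'E'
from h import *
p,d=get_image('side');cv2.imwrite('pics/s2.png',cv2.resize(p[60:300,160:480,::-1],(800,600)))
E
```

```text
(no output)
```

View pics/s2.png

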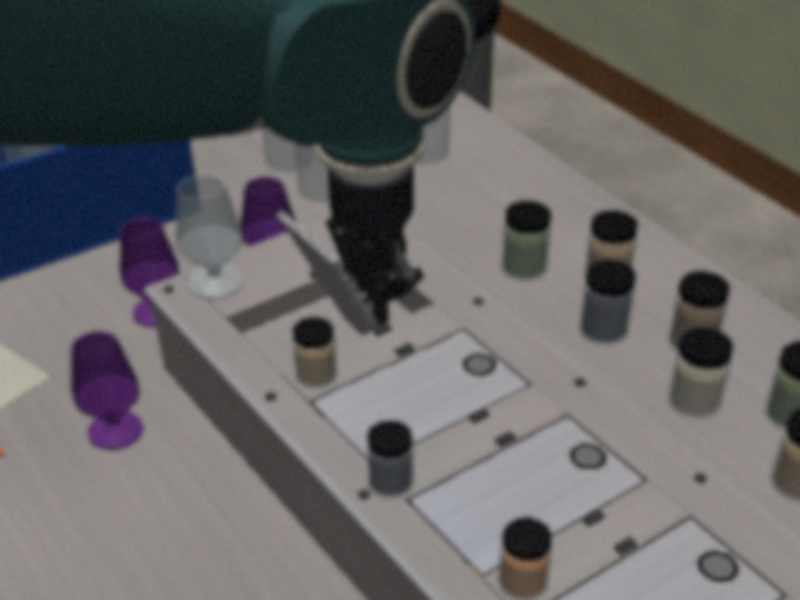

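The cover stands well open at roughly 60°. I'll retreat over the top and push it from the front.

>>> move_arm(
  motion=[
    {"tx": 0.1,"ty": 0,"tz": 0.02,"wx": 0,"wy": 0,"wz": 0,"hand": -1},
    {"tx": 0.03,"ty": 0,"tz": 0.2,"wx": 0,"wy": 0,"wz": 0,"hand": -1},
    {"tx": 0,"ty": 0,"tz": 0.3,"wx": 0,"wy": 0,"wz": 0,"hand": -1},
    {"tx": 0,"ty": 0,"tz": 0.33,"wx": 0,"wy": 0,"wz": 0,"hand": -1},
    {"tx": 0,"ty": 0,"tz": 0.33,"wx": 0,"wy": 0,"wz": 0,"hand": -1},
  ],
)

```text
time: 5.2
eef_pos: [0.5891, 0.2043, 0.2269]
orientation: [-180.0, -0.1, -178.5]
force: [1.1, -0.3, 1.3]
gripper_width: 0.001
finger_force: 0.0
```

>>> move_arm(
  motion=[
    {"tx": 0,"ty": 0,"tz": 0.33,"wx": 0,"wy": 0,"wz": 0,"hand": -1},
    {"tx": 0,"ty": 0,"tz": 0.2,"wx": 0,"wy": 0,"wz": 0,"hand": -1},
    {"tx": 0,"ty": 0,"tz": 0,"wx": 0,"wy": 0,"wz": 0,"hand": -1},
  ],
)

```text
time: 5.45
eef_pos: [0.5904, 0.2047, 0.2959]
orientation: [179.9, 0.4, -178.4]
force: [1.3, -0.0, 0.4]
gripper_width: 0.003
finger_force: 0.0
```

```bash
cat >> h.py <<'E'
def cover(n='side'):
    p,d=get_image(n);c=camera_model(n);K=np.array([[c['fx'],0,c['cx']],[0,c['fy'],c['cy']],[0,0,1]])
    v,u=np.nonzero(d>0);q=cv2.undistortPoints(np.c_[u,v].astype(float)[:,None],K,np.array(c['dist_coeffs']))[:,0]
    z=d[v,u];P=np.c_[q*z[:,None],z]@c['extrinsics'][:3,:3].T+c['extrinsics'][:3,3]
    m=(abs(P[:,1]-.204)<.035)&(P[:,2]>.115)&(P[:,2]<.205)&(P[:,0]>.45)&(P[:,0]<.62)
    P=P[m];print(n,len(P))
    for a in np.arange(.115,.205,.01):
        b=P[(P[:,2]>=a)&(P[:,2]<a+.01)]
        if len(b):print(round(a+.005,3),len(b),np.median(b[:,0]).round(4))
    return P
E
python3 -c "
from h import *
cover('side');cover('top')"
```

```text
side 225
0.12 19 0.5316
0.13 25 0.5279
0.14 22 0.5234
0.15 24 0.5184
0.16 23 0.5139
0.17 23 0.5099
0.18 24 0.5057
0.19 65 0.5051
top 0
```

Cover 1 measures 1.15 rad and holds there.

>>> move_arm(
  motion=[
    {"tx": -0.31,"ty": 0,"tz": 0,"wx": 0,"wy": 0,"wz": 0,"hand": -1},
    {"tx": -0.31,"ty": 0,"tz": 0,"wx": 0,"wy": 0,"wz": 0,"hand": -1},
    {"tx": -0.31,"ty": 0,"tz": 0,"wx": 0,"wy": 0,"wz": 0,"hand": -1},
    {"tx": -0.31,"ty": 0,"tz": 0,"wx": 0,"wy": 0,"wz": 0,"hand": -1},
    {"tx": 0,"ty": 0,"tz": 0,"wx": 0,"wy": 0,"wz": 0,"hand": -1},
  ],
)

```text
time: 5.97
eef_pos: [0.4362, 0.2043, 0.2885]
orientation: [180.0, -0.1, -178.4]
force: [-1.6, -0.6, -0.2]
gripper_width: -0.002
finger_force: 0.0
```

>>> move_arm(
  motion=[
    {"tx": 0,"ty": 0,"tz": -0.25,"wx": 0,"wy": 0,"wz": 0,"hand": -1},
    {"tx": 0,"ty": 0,"tz": -0.3,"wx": 0,"wy": 0,"wz": 0,"hand": -1},
    {"tx": 0,"ty": 0,"tz": -0.3,"wx": 0,"wy": 0,"wz": 0,"hand": -1},
    {"tx": 0,"ty": 0,"tz": 0,"wx": 0,"wy": 0,"wz": 0,"hand": -1},
    {"tx": 0,"ty": 0,"tz": 0,"wx": 0,"wy": 0,"wz": 0,"hand": -1},
  ],
)

```text
time: 6.38
eef_pos: [0.44, 0.204, 0.1857]
orientation: [-179.9, -0.2, -178.5]
force: [0.0, -0.2, 1.6]
gripper_width: -0.001
finger_force: 0.0
```

>>> move_arm(
  motion=[
    {"tx": 0.2,"ty": 0,"tz": 0,"wx": 0,"wy": 0,"wz": 0,"hand": -1},
    {"tx": 0.12,"ty": 0,"tz": 0,"wx": 0,"wy": 0,"wz": 0,"hand": -1},
    {"tx": 0.05,"ty": 0,"tz": 0,"wx": 0,"wy": 0,"wz": 0,"hand": -1},
    {"tx": 0.03,"ty": 0,"tz": 0,"wx": 0,"wy": 0,"wz": 0,"hand": -1},
    {"tx": 0.03,"ty": 0,"tz": 0,"wx": 0,"wy": 0,"wz": 0,"hand": -1},
  ],
)

```text
time: 6.8
eef_pos: [0.4926, 0.2045, 0.1885]
orientation: [180.0, 0.0, -178.5]
force: [-2.2, -0.2, 0.9]
gripper_width: 0.0
finger_force: 0.8
```

>>> move_arm(
  motion=[
    {"tx": 0.03,"ty": 0,"tz": 0,"wx": 0,"wy": 0,"wz": 0,"hand": -1},
    {"tx": 0.03,"ty": 0,"tz": 0,"wx": 0,"wy": 0,"wz": 0,"hand": -1},
    {"tx": 0.03,"ty": 0,"tz": 0,"wx": 0,"wy": 0,"wz": 0,"hand": -1},
    {"tx": 0.03,"ty": 0,"tz": 0,"wx": 0,"wy": 0,"wz": 0,"hand": -1},
    {"tx": 0.03,"ty": 0,"tz": 0,"wx": 0,"wy": 0,"wz": 0,"hand": -1},
  ],
)

```text
time: 7.22
eef_pos: [0.5106, 0.2044, 0.1875]
orientation: [180.0, 0.0, -178.4]
force: [-1.2, -0.4, 1.7]
gripper_width: -0.002
finger_force: 0.5
```

```bash
python3 -c "
from h import *
print(get_state()['eef_pos']);cover('side')"
```

```text
[0.51059894 0.20443679 0.18749705]
side 413
0.12 42 0.5379
0.13 39 0.5355
0.14 38 0.5343
0.15 28 0.532
0.16 32 0.5299
0.17 59 0.5116
0.18 62 0.5139
0.19 78 0.5138
0.2 35 0.5038
```

>>> move_arm(
  motion=[
    {"tx": 0.03,"ty": 0,"tz": 0,"wx": 0,"wy": 0,"wz": 0,"hand": -1},
    {"tx": 0.03,"ty": 0,"tz": 0,"wx": 0,"wy": 0,"wz": 0,"hand": -1},
    {"tx": 0.03,"ty": 0,"tz": 0,"wx": 0,"wy": 0,"wz": 0,"hand": -1},
    {"tx": 0.02,"ty": 0,"tz": 0,"wx": 0,"wy": 0,"wz": 0,"hand": -1},
    {"tx": 0.02,"ty": 0,"tz": 0,"wx": 0,"wy": 0,"wz": 0,"hand": -1},
  ],
)

```text
time: 7.68
eef_pos: [0.5263, 0.2044, 0.1874]
orientation: [-180.0, -0.0, -178.5]
force: [0.2, -0.1, 0.8]
gripper_width: -0.0
finger_force: 0.3
```

>>> move_arm(
  motion=[
    {"tx": 0,"ty": 0,"tz": 0,"wx": 0,"wy": 0,"wz": 0,"hand": -1},
  ],
)

```text
time: 7.77
eef_pos: [0.5264, 0.2044, 0.1873]
orientation: [-180.0, -0.0, -178.5]
force: [1.2, 0.3, -0.6]
gripper_width: -0.001
finger_force: 0.0
```

```bash
python3 -c "
from h import *
print(get_state()['eef_pos']);cover('side')"
```

```text
[0.52635268 0.20435308 0.18730674]
side 473
0.12 54 0.5418
0.13 59 0.5412
0.14 45 0.5412
0.15 37 0.5409
0.16 36 0.5404
0.17 60 0.5325
0.18 68 0.5285
0.19 73 0.5311
0.2 41 0.5224
```

About 1.54 rad, so it is upright. Backing off and checking.

>>> move_arm(
  motion=[
    {"tx": -0.1,"ty": 0,"tz": 0,"wx": 0,"wy": 0,"wz": 0,"hand": -1},
    {"tx": -0.3,"ty": 0,"tz": 0,"wx": 0,"wy": 0,"wz": 0,"hand": -1},
    {"tx": -0.3,"ty": 0,"tz": 0,"wx": 0,"wy": 0,"wz": 0,"hand": -1},
    {"tx": 0,"ty": 0,"tz": 0.3,"wx": 0,"wy": 0,"wz": 0,"hand": -1},
    {"tx": 0,"ty": 0,"tz": 0.3,"wx": 0,"wy": 0,"wz": 0,"hand": -1},
  ],
)

```text
time: 8.23
eef_pos: [0.4392, 0.2039, 0.2576]
orientation: [-179.9, -0.3, -178.4]
force: [1.2, 0.2, 0.9]
gripper_width: 0.001
finger_force: 0.0
```

>>> move_arm(
  motion=[
    {"tx": 0,"ty": 0,"tz": 0.3,"wx": 0,"wy": 0,"wz": 0,"hand": -1},
    {"tx": 0,"ty": 0,"tz": 0.3,"wx": 0,"wy": 0,"wz": 0,"hand": -1},
    {"tx": 0,"ty": 0,"tz": 0,"wx": 0,"wy": 0,"wz": 0,"hand": -1},
    {"tx": 0,"ty": 0,"tz": 0,"wx": 0,"wy": 0,"wz": 0,"hand": -1},
  ],
)

```text
time: 8.57
eef_pos: [0.4422, 0.2045, 0.3336]
orientation: [179.9, 0.2, -178.5]
force: [-0.7, -0.5, -0.7]
gripper_width: -0.001
finger_force: 0.0
```

```bash
python3 -c "
from h import *
print(get_state()['eef_pos']);cover('side')
p,d=get_image('side');cv2.imwrite('pics/s3.png',p[:,:,::-1])"
```

```text
[0.44224736 0.20452826 0.33360352]
side 536
0.12 56 0.5415
0.13 60 0.5413
0.14 57 0.5407
0.15 61 0.5408
0.16 53 0.5403
0.17 64 0.54
0.18 62 0.5398
0.19 67 0.5394
0.2 56 0.5411
```

View pics/s3.png

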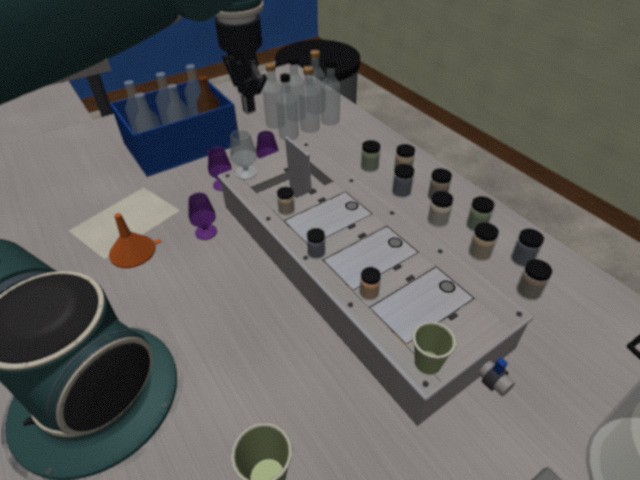

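Cover 1 stands upright at (298,165), about 1.54 rad. The other covers are shut, and the jars, cup and glass haven't moved.

```bash
python3 -c "
from plant import *
print(sign_off())"
```

```text
the job is handed in; nothing more can be done
None
```

Cover 1 was the unlatched one: it rocked on the first press and now stands upright by itself at about 1.54 rad, covers 2–4 were never touched and are shut, the jars, cup and glass look undisturbed, and the job is handed in.

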